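Tip the printing block over onto the paper

ROBOT

A 6-joint arm with a two-finger parallel gripper is mounted at the origin on the work surface. World frame = base frame: x ahead of the robot, y to its left, z up, the work surface at z = 0. Lengths are in m, angles in rad, forces in N, time in s.
With the tool pointing down it reaches from about 0.35 to 0.975 m from the base axis. Payload 4.9 kg.
Tool frame: the origin (TCP) lies at the very end of the fingers, on their centre line; the grasp point (between the pads) lies manip.grip_point_offset behind it (manip.grip_point_offset is the distance from the TCP to the grasp point, in m); z points along the fingers, y is the direction in which the jaws open and shut (so a half turn about z gives the same grasp; the last joint's range is limited). The gripper opens to 85 mm and grips with 20 to 120 N. Pads are 22 mm wide; open, the fingers measure 114 mm over their backs; the gripper's body (76 mm by 85 mm) begins 54 mm behind the grasp point. The pads swing forward as they close: fully open they stand 13 mm farther back than shut.
Start: joints at [-1.268, 0.053, 1.613, -0, 1.476, -0.119], TCP at [0.256, -0.57, 0.231] pointing down, gripper open.
Joint ranges: [-3.01, 3.01], [-1.01, 2.22], [0.06, 2.58], [-1.02, 4.17], [0.09, 2.62], [-3.14, 3.14]. Speed limits (rad/s): [2.57, 2.57, 3.14, 3.14, 3.14, 3.14].

INTERFACE

Orientations are given as a unit quaternion [w, x, y, z].
In Python, from plant import status, grab_frame, camera_params, ticket, boxes_of, outline_of, manip gives the robot as it stands. The module is installed in compiled form; this text tells all that it offers.
- The arm moves only by the tool play_rows, never from a script. Its argument "deltas" is a list of rows, each a list of 2 entries, a list of its own where there are three numbers: the shift along the world's x, y, z in m, then the turn about the world's z in rad. A call has 1 to 5 rows; each row is the pose to reach, as a shift and turn from the pose commanded when the call began; what a row does not reach only later rows make up. A row lasts 1/8 s, in which the tool goes at most 62.5 mm and 10.7 degrees, less where a joint would pass 70% of its speed; a pose out of reach is approached as far as the arm can. A call with a gripper value outside its range is refused whole. "grip" is the opening, from -1 (shut) to 1 (fully open), set as the call begins (left out, the last holds). The fingers move at their own pace and stop on an object; the grip force is fixed at half the most. Time passes only in rows, so rows that repeat a pose let the fingers close. It gives the time, the measured TCP pose, the force and the opening at its end, in the units of the state.
- status.state(): the state, without advancing time (a new reading comes with each control period).
- grab_frame(name): name is "scene" or "side" or "wrist"; returns (picture, depth): 400x640x3 uint8, blue, green, red; 400x640 float32, m along the optical axis (not along the pixel's ray), 0 where there is no reading.
- camera_params(name): a dict with "mtx" (3x3 intrinsics, pixels), "world_from_camera" (4x4, takes a point from camera to world coordinates). Camera axes: x right, y up, looking along -z (the intrinsics and any distortion apply to the point x, -y, -z); pixel columns grow to the right and rows downward; lengths in m; the calibration is good to about 2 mm. A picture is of the moment at which its call begins: read the wrist's pose just before it. camera_params takes no time and is no camera call; for the wrist camera it gives the pose at the moment of the call.
- ticket.job_done(): hands the job in, once; it reports no verdict.
Trained networks look in the newest picture that a camera, given by its name, has taken for a name from the list of things; names that differ only in an ending like _2 or _b are one class to them, and where a whole thing is asked for, a point or a joint stands for the part that bears it (a point fixed in the world has none). Each returns a list of dicts, best first, with "confidence" (0 to 1); they miss things now and then, are a little off and sometimes report something else, mostly with a low value. They report only what shows in the picture. A call takes as long as a camera call. They do not tell look-alikes from the thing itself.
- boxes_of(camera, name): "box" ([left, top, right, bottom] in pixels, round what is visible of it).
- outline_of(camera, name): "region" (400x640 bool, what is visible of it) and "box" ([left, top, right, bottom] in pixels, round what is visible of it).
The state is a dict: "time": time; "joint_pos": joint angles; "joint_vel": joint speeds; "joint_efforts": joint torques, N m; "tool_pos": TCP position; "tool_rot": TCP orientation; "contact_force": force on the tool from outside, world axes, zero at the start; "ft_torque": the same for the moment, N m; "gripper_width": opening from 0.0 (shut) to 1.0 (fully open).
Only numpy, scipy, OpenCV 4.12 (cv2) and the standard library are available. Lean on these libraries where they do the work, as an engineer would, in place of code of your own. Each camera call takes 0.05 s, during which the arm holds its last target.

TASK

Without grasping or picking it up, push the carved printing block across the board against the low metal bar until it tips up and flips over the bar, so that it lies face down, wholly on the paper and roughly square to the bar. Let go so that it settles, then press down firmly on its back for about a second to print it, and move clear. Leave the ink jar, the roller and the rubbing pad where they stand.

Things in the scene. Friction and masses are not known exactly. Their poses are not given: they have to be found in the camera images.
- block: Printing block: flat slab 90 mm (its x) by 120 mm (y) by 23 mm thick (z), about 0.18 kg, pale wood, dark grey carved face on top (z up at the start; a leaf cut in white lines). Origin at the centre of its back, which lies on the board at the start. Its +x edge is towards the bar, within 15 degrees, about 20 to 40 mm short of it.
- block_edge (a point): Middle of the block's lower +x edge (on its back): the edge that meets the bar and about which it tips.
- block_lip (a point): Middle of the lower outer edge of the block's overhanging lip, on its -x side, towards the robot. Along that whole edge the back is cut away as a finger rebate 14 mm deep (along x) and 16 mm high above the board, leaving a lip 7 mm thick under which a tilted fingertip can catch.
- jig: Fixed plywood register board, 350 mm (its x) by 270 mm (its y) by 12 mm thick, reaching from x = -180 to +170 mm. Its x axis points away from the robot, within about 20 degrees. Origin on the table right under the robot-side face of the metal bar, at mid-length.
- bar (a point): Middle of the upper robot-side edge of the aluminium bar fixed across the board along the board's y: 260 mm long, 10 mm wide (x = 0 to 10 mm), standing 6 mm above the board, its top 18 mm above the table.
- sheet: The white paper pad fixed on the board beyond the bar: 154 mm (board x = 11 to 165 mm) by 240 mm (y), 3 mm thick, its top 15 mm above the table. The face-down block's back is then 38 mm above the table. Origin at the centre of its underside, 12 mm above the table.
- jar: Ink jar with a dark lid, 64 mm across, 75 mm tall, standing on the table on the +y side of the board. Origin at the centre of its underside. Leave it alone.
- brayer: Ink roller lying on the table on the -y side of the board: black roller 80 mm long and 36 mm across, wire frame 98 mm wide and a wooden handle, 173 mm long in all along its x, 36 mm high. Origin on the table between roller and handle, handle towards its -x. Leave it alone.
- baren: Baren (rubbing pad): round wooden disc 90 mm across with a knob, 50 mm tall, on the table on the +y side of the board, beyond the jar. Origin at the centre of its underside. Leave it alone.
Mind the look-alikes: they are no part of the job. Of the things shaped like the block, the wood one is meant.

How it is judged:
On the way, in this order (a step that is already met when the one before it is completed fails the run):
1. the block is tipped up on its edge against the bar (angle between block's own z axis and vertical between 0.6 and 2.2 rad and x of block_edge in the frame of jig between -0.025 and 0.025 m), for 0.05 s.
2. it lies face down on the paper, roughly square, and is let go (angle between block's own z axis and vertical above 3.05 rad and x of block in the frame of jig between 0.053 and 0.122 m and y of block in the frame of jig between -0.05 and 0.05 m and z of block in the frame of jig below 0.042 m and angle between the x axis of block and the x axis of jig, either way round below 0.2 rad and linear speed of block below 0.02 m/s and contact force between the fingers and block below 0.3 N), for 0.2 s.
3. its back is pressed with a fingertip so that it bears on the paper with more than 6 N for 0.7 s (angle between block's own z axis and vertical above 3.05 rad and x of block in the frame of jig between 0.053 and 0.122 m and y of block in the frame of jig between -0.05 and 0.05 m and z of block in the frame of jig below 0.042 m and angle between the x axis of block and the x axis of jig, either way round below 0.2 rad and contact force between block and sheet above 6 N and contact force between the fingers and block above 3 N), for 0.7 s.
At the end, for the whole second after the job is handed in: The block lies flat, carved face down (within 5 degrees), on the paper beyond the bar, its centre 53 to 122 mm beyond the bar's robot-side face and within 50 mm of the board's middle line, square to the bar within 0.2 rad (11 degrees), at rest, after its back was pressed (angle between block's own z axis and vertical above 3.05 rad and x of block in the frame of jig between 0.053 and 0.122 m and y of block in the frame of jig between -0.05 and 0.05 m and z of block in the frame of jig below 0.042 m and angle between the x axis of block and the x axis of jig, either way round below 0.2 rad and linear speed of block below 0.01 m/s); the robot touches nothing.
It fails at once if the block is lifted or carried: the middle of its pivot edge rises more than 60 mm above the table (height (world z) of block_edge above 0.06 m).
It fails at once if the ink jar is moved more than 20 mm or tipped (distance of jar from where it was at the start of the episode above 0.02 m or angle between jar's own z axis and vertical above 0.3 rad).
It fails at once if the brayer is moved more than 20 mm or tipped (distance of brayer from where it was at the start of the episode above 0.02 m or angle between brayer's own z axis and vertical above 0.3 rad).
It fails at once if the baren is moved more than 20 mm or tipped (distance of baren from where it was at the start of the episode above 0.02 m or angle between baren's own z axis and vertical above 0.3 rad).
It also fails if it takes over 58 s, if anything falls off the work surface, if the arm or the gripper's body presses on something with over 40 N, if the wrist force passes 120 N, or if a joint passes its speed limit or range.

## Working session

There is one attempt and no reset: what is moved stays moved. The work goes in short steps, Python scripts to look and compute and a tool call to move; the robot and the scene stay as the last step left them, time stands still between calls to the robot, and variables do not carry over. Pictures are saved under pics/ and viewed, and the job is handed in when it is done.

Besides the shell and the picture viewer there is one more tool, called by a JSON object that holds its "op" and its "data", one argument or row to a line. play_rows: Moves the arm, as the interface text tells. Its arguments: {"type":"object","properties":{"deltas":{"type":"array"},"grip":{"type":"number"}},"required":["deltas"]}

```bash
mkdir -p pics; ls; cat > h.py <<'E'
import numpy as np, cv2
from plant import status, grab_frame, camera_params, ticket, boxes_of, outline_of, manip
def pts(depth,P,mask=None):
    K=np.array(P["mtx"]);T=np.array(P["world_from_camera"])
    v,u=np.mgrid[0:depth.shape[0],0:depth.shape[1]]
    x=(u-K[0,2])/K[0,0]*depth; y=(v-K[1,2])/K[1,1]*depth
    p=np.stack([x,-y,-depth],-1)@T[:3,:3].T+T[:3,3]
    return p
def proj(p,P):
    K=np.array(P["mtx"]);T=np.array(P["world_from_camera"])
    c=(np.asarray(p)-T[:3,3])@T[:3,:3]
    c=c*[1,-1,-1]
    q=c@K.T
    return q[...,:2]/q[...,2:]
E
python3 - <<'E'
from h import *
print(status.state()); print(manip.grip_point_offset)
for n in ["scene","side"]:
    im,d=grab_frame(n); cv2.imwrite(f"pics/{n}0.png",im); np.save(f"{n}0.npy",d); 
    P=camera_params(n); print(P)
    for t in ["block","jig","sheet","jar","brayer","baren"]:
        print(n,t,[(b["confidence"],np.round(b["box"])) for b in boxes_of(n,t)])
E
```

```text
pics
{'time': 0.0, 'joint_pos': array([-1.26799904e+00,  5.33488076e-02,  1.61431277e+00, -1.18452571e-05,
        1.47600535e+00, -1.18983973e-01]), 'joint_vel': array([ 0.00067401, -0.00080893, -0.00084535,  0.00023416, -0.00086847,
        0.00015256]), 'joint_efforts': array([ 6.00263666e-04, -3.93682265e+01, -3.70172274e+01, -9.90034823e-05,
        7.18138806e-03, -4.95258234e-06]), 'tool_pos': array([ 0.25568282, -0.56961436,  0.23005681]), 'tool_rot': array([-1.03221914e-03,  9.77844222e-01,  2.09331323e-01, -1.01056270e-04]), 'contact_force': array([ 1.12274439, -0.40906667,  0.17524024]), 'ft_torque': array([-0.01458728, -0.00879172,  0.01376685]), 'gripper_width': 0.9957037831917657}
0.0187
{'mtx': array([[374.2995647 ,   0.        , 316.84628328],
       [  0.        , 374.2995647 , 200.25334521],
       [  0.        ,   0.        ,   1.        ]]), 'world_from_camera': array([[ 0.45900702, -0.64008366,  0.6161213 ,  1.02336997],
       [ 0.88819475,  0.34665692, -0.30156107, -0.26138417],
       [-0.0205584 ,  0.68565435,  0.7276369 ,  0.66253947],
       [ 0.        ,  
[... 651 characters left out ...]
    ,   0.        ,   1.        ]]), 'world_from_camera': array([[-0.96160921,  0.19490153, -0.19318677,  0.33607254],
       [-0.27410098, -0.71622793,  0.64178361,  0.5852311 ],
       [-0.01328115,  0.67009771,  0.74215407,  0.70362029],
       [ 0.        ,  0.        ,  0.        ,  1.        ]])}
side block [(0.91, array([400., 137., 448., 181.])), (0.83, array([299., 160., 337., 195.])), (0.64, array([357., 106., 404., 139.]))]
side jig [(0.94, array([214., 150., 359., 235.]))]
side sheet [(0.86, array([213., 151., 287., 219.]))]
side jar [(0.82, array([282., 220., 311., 262.]))]
side brayer [(0.55, array([283., 110., 346., 142.]))]
side baren [(0.77, array([225., 244., 268., 285.]))]
```

View pics/scene0.png

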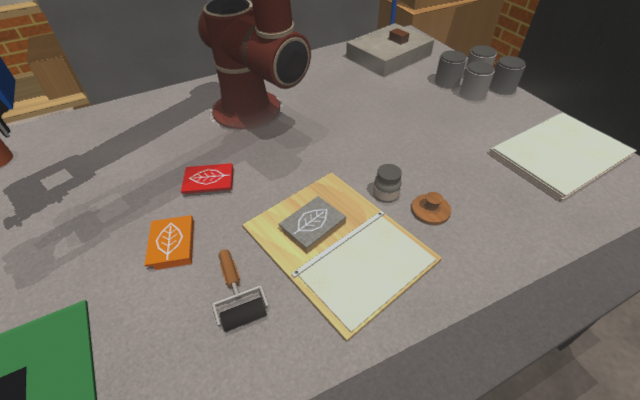

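View pics/side0.png

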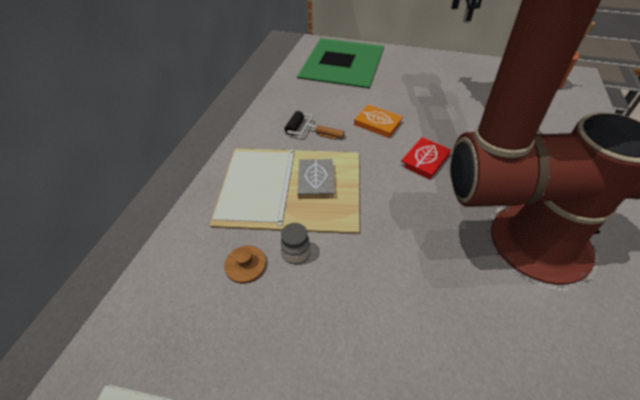

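```bash
python3 - <<'E'
from h import *
for n in ["scene","side"]:
    im=cv2.imread(f"pics/{n}0.png"); d=np.load(f"{n}0.npy"); P=camera_params(n); p=pts(d,P)
    pix={"scene":{"block":(312,225),"red":(208,178),"orange":(170,241),"barL":(297,273),"barR":(382,213),"c1":(245,228),"c2":(332,176),"c3":(439,259),"c4":(348,333),"jar":(389,170),"baren":(432,210),"brayer":(240,290)},
     "side":{"block":(316,178),"barL":(293,152),"barR":(281,221),"c1":(360,152),"c2":(359,228),"jar":(294,232),"baren":(245,258),"brayer":(315,126)}}[n]
    for k,(u,v) in pix.items(): print(n,k,np.round(p[v,u],4))
E
```

```text
scene block [ 0.5509 -0.0437  0.0328]
scene red [ 0.2808 -0.2012  0.0206]
scene orange [ 0.4384 -0.3295  0.023 ]
scene barL [ 0.6361 -0.121   0.0173]
scene barR [0.5826 0.1193 0.0161]
scene c1 [ 0.4707 -0.1727  0.0107]
scene c2 [0.4145 0.0816 0.0108]
scene c3 [0.7403 0.1541 0.0111]
scene c4 [ 0.7881 -0.092   0.0104]
scene jar [0.5189 0.1746 0.0738]
scene baren [0.6282 0.2266 0.0142]
scene brayer [ 0.6073 -0.2344 -0.0008]
side block [ 0.5336 -0.0274  0.0357]
side barL [ 0.628  -0.1213  0.0192]
side barR [0.5781 0.1114 0.0182]
side c1 [ 0.4531 -0.1917 -0.0011]
side c2 [0.3994 0.0788 0.0124]
side jar [0.522  0.1704 0.0749]
side baren [0.6057 0.2423 0.0495]
side brayer [ 0.601  -0.2438  0.0217]
```

{"op": "play_rows", "data": {
  "deltas": [
    [[0.04,0.04,0.03],-0.05],
    [[0.08,0.09,0.06],-0.1],
    [[0.11,0.14,0.08],-0.15],
    [[0.13,0.19,0.09],-0.2],
    [[0.15,0.24,0.09],-0.2]
  ]
}}

```text
time: 1.32
tool_pos: [0.407, -0.3287, 0.3234]
tool_rot: [0.001, 0.994, 0.111, 0.001]
contact_force: [0.5, -0.1, -0.4]
gripper_width: 1.001
```

{"op": "play_rows", "data": {
  "deltas": [
    [[0.01,0.055,0],0],
    [[0.02,0.11,0],0],
    [[0.03,0.165,0],0],
    [[0.04,0.22,0],0],
    [[0.06,0.28,0],0]
  ]
}}

```text
time: 1.95
tool_pos: [0.4656, -0.0493, 0.3218]
tool_rot: [0.0, 0.994, 0.11, 0.001]
contact_force: [1.3, -0.2, 0.3]
gripper_width: 0.992
```

```bash
python3 - <<'E'
from h import *
s=status.state();print(s["time"],s["tool_pos"],s["tool_rot"])
P=camera_params("wrist");print(P)
im,d=grab_frame("wrist"); cv2.imwrite("pics/w1.png",im)
np.savez("w1.npz",im=im,d=d,K=P["mtx"],T=P["world_from_camera"])
E
```

```text
1.95 [ 0.46562315 -0.0493131   0.32182846] [4.01169276e-04 9.93912564e-01 1.10168225e-01 7.85011418e-04]
{'mtx': array([[308.36875131,   0.        , 316.63464957],
       [  0.        , 308.36875131, 197.0626205 ],
       [  0.        ,   0.        ,   1.        ]]), 'world_from_camera': array([[ 0.21783963,  0.94112309,  0.25852122,  0.53150636],
       [-0.97598236,  0.20949385,  0.05975577, -0.0327463 ],
       [ 0.00207893, -0.26532933,  0.9641556 ,  0.46434883],
       [ 0.        ,  0.        ,  0.        ,  1.        ]])}
```

View pics/w1.png

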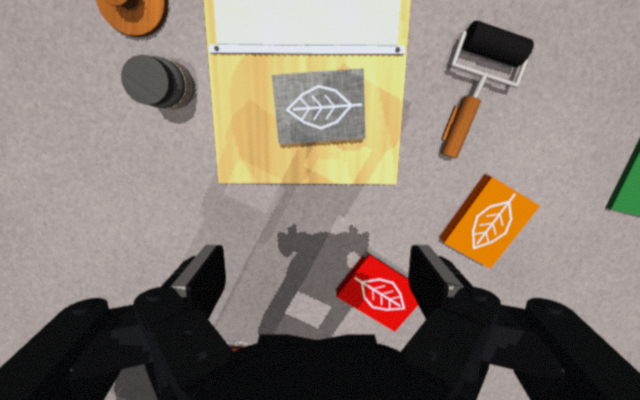

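```bash
python3 - <<'E'
from h import *
z=np.load("w1.npz"); P=dict(mtx=z["K"],world_from_camera=z["T"]); p=pts(z["d"],P); im=z["im"]
cv2.imwrite("pics/crop1.png",cv2.resize(im[20:200,190:420],None,fx=3,fy=3,interpolation=cv2.INTER_CUBIC))
def ray(uv,h):
    K=P["mtx"];T=P["world_from_camera"];uv=np.atleast_2d(uv)
    c=np.stack([(uv[:,0]-K[0,2])/K[0,0],-(uv[:,1]-K[1,2])/K[1,1],-np.ones(len(uv))],-1)@T[:3,:3].T
    return T[:3,3]+c*((h-T[2,3])/c[:,2])[:,None]
m=np.zeros(p.shape[:2],bool); m[60:160,262:375]=1
m&=p[...,2]>0.029
print("z med",np.median(p[m][:,2]),m.sum(), "board z",np.median(p[150:175,240:380,2]),"sheet",np.median(p[10:35,230:390,2]))
n,l,st,_=cv2.connectedComponentsWithStats(m.astype(np.uint8)); k=1+np.argmax(st[1:,4]); m=l==k
q=p[m]; r=cv2.minAreaRect((q[:,:2]*1000).astype(np.float32)); print("rect",r)
B=cv2.boxPoints(r);print(B)
for u,v in [(211,48),(403,49),(219,183),(397,184)]: print((u,v),ray([u,v],0.018 if v<100 else 0.012))
c=ray([[272,77],[363,70],[365,140],[282,146]],0.035);print(c)
E
```

```text
z med 0.035020140425231716 6319 board z 0.012002125898073562 sheet 0.014980831033587438
rect ((538.4411010742188, -35.748802185058594), (90.01043701171875, 120.2502670288086), 16.49599838256836)
[[ 478.21588     9.122398]
 [ 512.3608   -106.17832 ]
 [ 598.6663    -80.62    ]
 [ 564.5214     34.680717]]
(211, 48) [[0.58123445 0.12071951 0.018     ]]
(403, 49) [[ 0.63557586 -0.12787423  0.018     ]]
(219, 183) [[0.39973733 0.08709274 0.012     ]]
(397, 184) [[ 0.45638997 -0.17438139  0.012     ]]
[[ 0.56221555  0.03282769  0.035     ]
 [ 0.5963265  -0.08082726  0.035     ]
 [ 0.51022688 -0.10652717  0.035     ]
 [ 0.47736625  0.00325644  0.035     ]]
```

View pics/crop1.png

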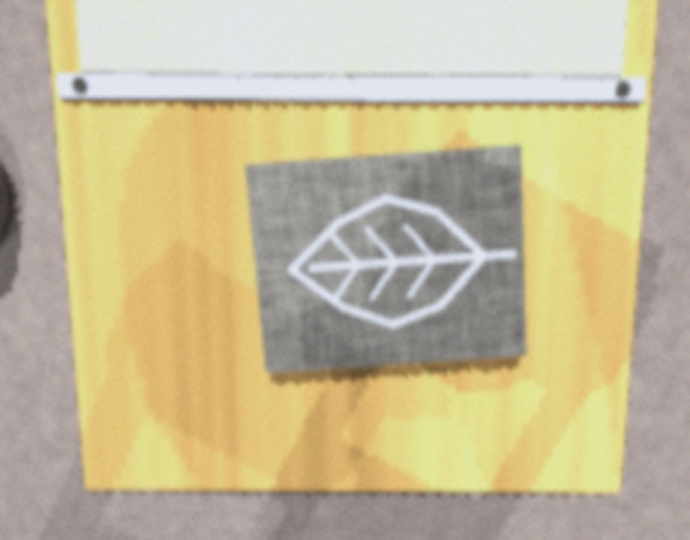

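```bash
python3 - <<'E'
from h import *
z=np.load("w1.npz"); P=dict(mtx=z["K"],world_from_camera=z["T"]); p=pts(z["d"],P)
v,u=np.mgrid[0:400,0:640]
m=(p[...,2]>0.0166)&(p[...,2]<0.0195)&(v>35)&(v<60)&(u>195)&(u<420)
q=p[m][:,:2]*1000; print(m.sum()); r=cv2.minAreaRect(q.astype(np.float32)); print(r)
c=q.mean(0); w,V=np.linalg.eigh(np.cov(q.T)); print(c,V[:,1],np.degrees(np.arctan2(V[1,1],V[0,1])))
m=(p[...,2]>0.010)&(p[...,2]<0.0135)&(v>57)&(v<190)&(u>195)&(u<420)
q=p[m][:,:2]*1000; r=cv2.minAreaRect(q.astype(np.float32)); print("board",r,cv2.boxPoints(r))
E
```

```text
1524
((612.8988037109375, -1.9424896240234375), (22.164928436279297, 259.2575378417969), 12.338285446166992)
[608.02924325  -3.70562721] [-0.21328337  0.97699038] 102.31483608086029
board ((512.6448364257812, -23.893508911132812), (175.89210510253906, 269.6651916503906), 12.320444107055664) [[ 397.9538     89.06798 ]
 [ 455.4947   -174.38667 ]
 [ 627.3359   -136.855   ]
 [ 569.795     126.599655]]
```

```bash
python3 - <<'E'
from h import *
z=np.load("w1.npz"); P=dict(mtx=z["K"],world_from_camera=z["T"]); p=pts(z["d"],P)
t=np.array([.46562,-.04931,.32183]); a=np.radians(12.65)
X=np.array([np.cos(a),np.sin(a),0]);Y=np.array([-np.sin(a),np.cos(a),0])
q=p-t
m=(p[...,2]>0.2)&(z["d"]>0)
L=np.stack([q@X*1000,q@Y*1000,q[...,2]*1000],-1)
v,u=np.mgrid[0:400,0:640]
for lo,hi in [(150,230),(405,490)]:
    mm=m&(u>lo)&(u<hi)&(v<300)
    w=L[mm]; print(len(w)); o=np.argsort(w[:,2])[:400]; print(np.percentile(w[o],[0,10,50,90,100],axis=0).round(1))
    # profile
    for zz in range(0,70,6):
        s=w[(w[:,2]>=zz)&(w[:,2]<zz+6)]
        if len(s): print(zz,len(s),s[:,0].min().round(1),s[:,0].max().round(1),s[:,1].min().round(1),s[:,1].max().round(1))
E
```

```text
2679
[[-11.   43.9  12.3]
 [ -7.1  44.1  14.5]
 [  3.6  44.4  18.9]
 [ 11.5  48.9  21.7]
 [ 12.1  56.6  22.4]]
12 149 -10.9 11.5 43.9 50.0
18 350 -11.0 12.1 43.7 57.7
24 394 -10.1 12.4 43.8 58.3
30 398 -6.8 12.1 43.7 58.1
36 413 -2.4 12.4 43.8 58.1
42 341 1.5 12.4 43.9 58.0
48 348 5.3 13.1 43.8 55.5
54 265 11.6 14.8 43.2 54.8
60 21 13.3 14.7 46.9 51.9
2753
[[-11.  -53.6  12.5]
 [ -7.5 -45.5  14.6]
 [  3.7 -41.2  18.9]
 [ 11.2 -40.9  22. ]
 [ 11.8 -40.5  22.5]]
12 149 -10.9 11.2 -46.2 -40.6
18 337 -11.0 11.9 -55.0 -40.5
24 395 -10.3 12.2 -54.8 -40.6
30 406 -6.6 12.1 -54.8 -40.4
36 410 -2.8 12.2 -54.7 -40.3
42 348 0.9 12.2 -54.6 -40.4
48 349 5.0 12.8 -52.5 -40.4
54 322 11.4 14.6 -54.0 -40.1
60 37 13.0 14.6 -50.1 -40.4
```

{"op": "play_rows", "data": {
  "deltas": [
    [[0.0,-0.002,-0.06],-0.004],
    [[-0.002,-0.003,-0.12],-0.006],
    [[-0.002,-0.003,-0.18],-0.006],
    [[-0.002,-0.003,-0.23],-0.006],
    [[-0.002,-0.003,-0.26],-0.006]
  ]
}}

```text
time: 2.62
tool_pos: [0.4618, -0.0536, 0.0583]
tool_rot: [-0.001, 0.994, 0.108, -0.002]
contact_force: [-0.1, 0.2, 0.3]
gripper_width: 0.999
```

{"op": "play_rows", "data": {
  "deltas": [
    [[0.0,0.0,-0.03],0],
    [[0,0,-0.045],0],
    [[0,0,-0.049],0],
    [[0,0,-0.049],0]
  ]
}}

```text
time: 3.12
tool_pos: [0.4644, -0.0542, 0.0132]
tool_rot: [0.0, 0.994, 0.108, 0.001]
contact_force: [-0.5, 0.5, 0.4]
gripper_width: 1.001
```

```bash
python3 - <<'E'
from h import *
s=status.state();print(s["time"],s["tool_pos"],s["contact_force"])
d=(s["tool_pos"][:2]*1000-[602.8,-4.4]);u=np.array([.97697,.21338]);print("jig",d@u,d@[-u[1],u[0]])
im,_=grab_frame("scene");cv2.imwrite("pics/s2.png",cv2.resize(im[130:300,200:440],None,fx=3,fy=3))
E
```

```text
3.125 [ 0.46437369 -0.05415702  0.01315203] [-0.54674566  0.49291516  0.41050227]
jig -145.85550705073496 -19.073705206392543
```

View pics/s2.png

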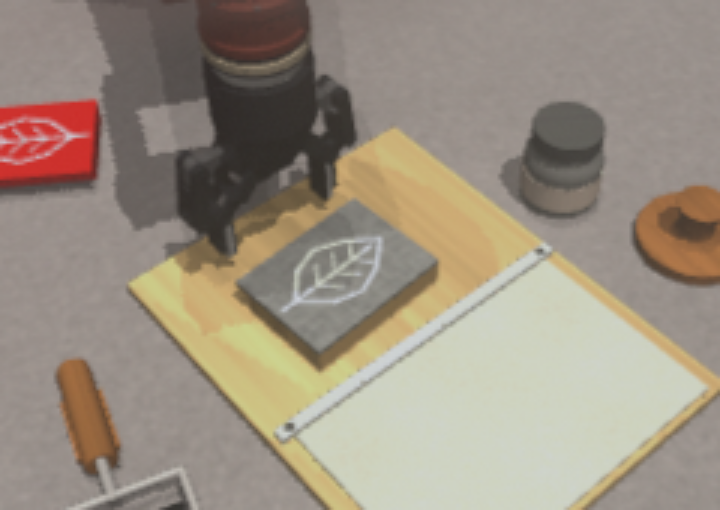

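{"op": "play_rows", "data": {
  "deltas": [
    [[0.004,0.001,-0.005],0],
    [[0.012,0.0025,-0.005],0],
    [[0.02,0.0045,-0.005],0],
    [[0.028,0.006,-0.005],0],
    [[0.036,0.008,-0.005],0]
  ]
}}

```text
time: 3.8
tool_pos: [0.5002, -0.0458, 0.0073]
tool_rot: [0.0, 0.994, 0.108, -0.0]
contact_force: [-0.9, 0.2, 1.8]
gripper_width: 0.999
```

{"op": "play_rows", "data": {
  "deltas": [
    [[0.003,0.0005,0],0],
    [[0.006,0.0013,0],0],
    [[0.006,0.0013,0],0]
  ]
}}

```text
time: 4.18
tool_pos: [0.5059, -0.0446, 0.0073]
tool_rot: [0.0, 0.994, 0.108, 0.0]
contact_force: [-0.0, 0.2, 0.0]
gripper_width: 1.001
```

```bash
cat > see.py <<'E'
from h import *
import sys
s=status.state();print(s["time"],s["tool_pos"],s["contact_force"])
d=(s["tool_pos"][:2]*1000-[602.8,-4.4]);u=np.array([.97697,.21338]);print("jig",d@u,d@[-u[1],u[0]],"tipz",s["tool_pos"][2]+.013)
F=s["contact_force"];print("F along jig",F[:2]@u,F[:2]@[-u[1],u[0]])
im,dd=grab_frame("scene");cv2.imwrite(f"pics/{sys.argv[1]}.png",cv2.resize(im[150:330,230:450],None,fx=3,fy=3))
np.save("last.npy",dd)
E
python3 see.py s3
```

```text
4.175 [ 0.50590955 -0.04456847  0.00731888] [-0.03805291  0.17766851  0.00283831]
jig -103.23021351410624 -18.568906483328927 tipz 0.020318876656694684
F along jig 0.0007343594560064254 0.1816965345662589
```

View pics/s3.png

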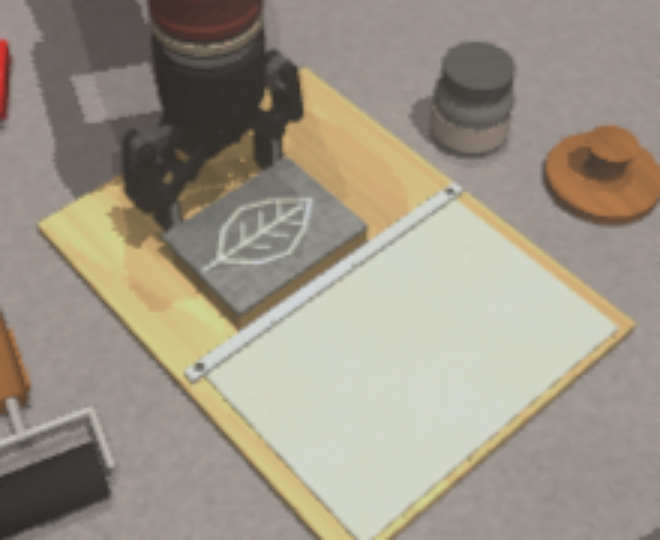

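{"op": "play_rows", "data": {
  "deltas": [
    [[0.001,0.0002,0],0],
    [[0.002,0.0004,0],0],
    [[0.002,0.0004,0],0]
  ]
}}

```text
time: 4.6
tool_pos: [0.5076, -0.0442, 0.0073]
tool_rot: [-0.0, 0.994, 0.108, 0.0]
contact_force: [-1.2, 0.3, 0.8]
gripper_width: 1.004
```

{"op": "play_rows", "data": {
  "deltas": [
    [[0.001,0.0002,0],0],
    [[0.002,0.0004,0],0],
    [[0.002,0.0004,0],0]
  ]
}}

```text
time: 4.97
tool_pos: [0.5078, -0.0441, 0.007]
tool_rot: [-0.0, 0.994, 0.108, -0.003]
contact_force: [-9.3, -2.1, 6.0]
gripper_width: 1.002
```

{"op": "play_rows", "data": {
  "deltas": [
    [[0.001,0.0002,0.006],0],
    [[0.0026,0.0006,0.0124],0],
    [[0.0046,0.001,0.0184],0]
  ]
}}

```text
time: 5.35
tool_pos: [0.5119, -0.043, 0.0247]
tool_rot: [-0.0, 0.994, 0.108, -0.003]
contact_force: [-7.3, -2.7, 1.9]
gripper_width: 0.997
```

```bash
python3 see.py s4
```

```text
5.35 [ 0.51189092 -0.04304554  0.02469985] [-7.2717871  -2.66825422  1.86797609]
jig -97.06162989912004 -18.357355709804995 tipz 0.037699846487249875
F along jig -7.673669928417202 -1.0551503929530734
```

View pics/s4.png

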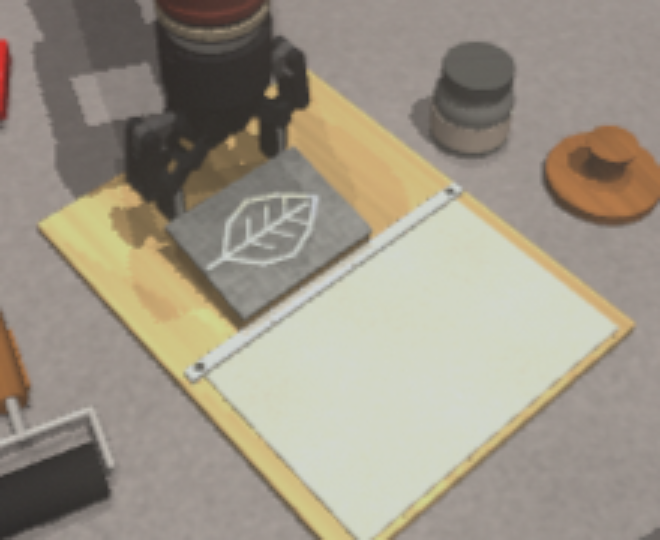

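{"op": "play_rows", "data": {
  "deltas": [
    [[0.0022,0.0005,0.0058],0],
    [[0.0048,0.001,0.0114],0],
    [[0.0086,0.0019,0.018],0],
    [[0.013,0.0028,0.0245],0],
    [[0.0178,0.0039,0.03],0]
  ]
}}

```text
time: 6.02
tool_pos: [0.5303, -0.0392, 0.0557]
tool_rot: [-0.0, 0.994, 0.108, -0.003]
contact_force: [-3.1, -0.1, 3.1]
gripper_width: 0.999
```

```bash
python3 see.py s5
```

```text
6.025 [ 0.53030533 -0.03919927  0.0557023 ] [-3.09516405 -0.09409593  3.11964425]
jig -78.25058647717046 -18.52892863270472 tipz 0.06870229864889732
F along jig -3.0439606132164934 0.5685172090143346
```

View pics/s5.png

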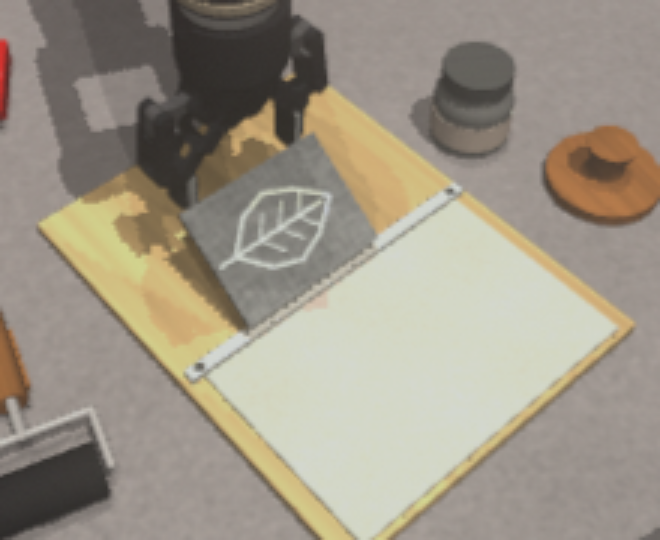

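{"op": "play_rows", "data": {
  "deltas": [
    [[0.0043,0.0009,0.0044],0],
    [[0.009,0.002,0.0084],0],
    [[0.0138,0.003,0.012],0],
    [[0.0188,0.0041,0.0153],0],
    [[0.024,0.0052,0.0182],0]
  ]
}}

```text
time: 6.7
tool_pos: [0.5565, -0.0336, 0.0741]
tool_rot: [-0.0, 0.994, 0.108, 0.0]
contact_force: [-0.6, -0.1, -0.1]
gripper_width: 0.999
```

```bash
python3 see.py s6
```

```text
6.7 [ 0.55652797 -0.03356995  0.07406829] [-0.57711762 -0.05056763 -0.07579184]
jig -51.43066851199815 -18.62463838647736 tipz 0.08706829075201065
F along jig -0.5746167248119859 0.07374230145433926
```

View pics/s6.png

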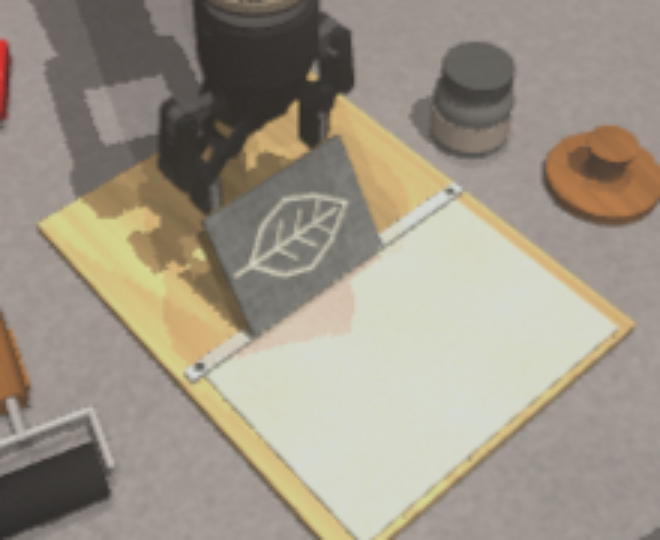

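{"op": "play_rows", "data": {
  "deltas": [
    [[0.007,0.0015,0.003],0],
    [[0.014,0.0031,0.0054],0],
    [[0.0205,0.0045,0.0072],0],
    [[0.025,0.0055,0.008],0]
  ]
}}

```text
time: 7.25
tool_pos: [0.5816, -0.0281, 0.0821]
tool_rot: [0.0, 0.994, 0.108, 0.0]
contact_force: [0.7, -0.1, 0.6]
gripper_width: 1.001
```

```bash
python3 see.py s7
```

```text
7.25 [ 0.58162947 -0.02811913  0.08207499] [ 0.65240601 -0.08991371  0.57604181]
jig -25.744163046055057 -18.655512751909306 tipz 0.09507499276971114
F along jig 0.6181953085708293 -0.22705339138189273
```

View pics/s7.png

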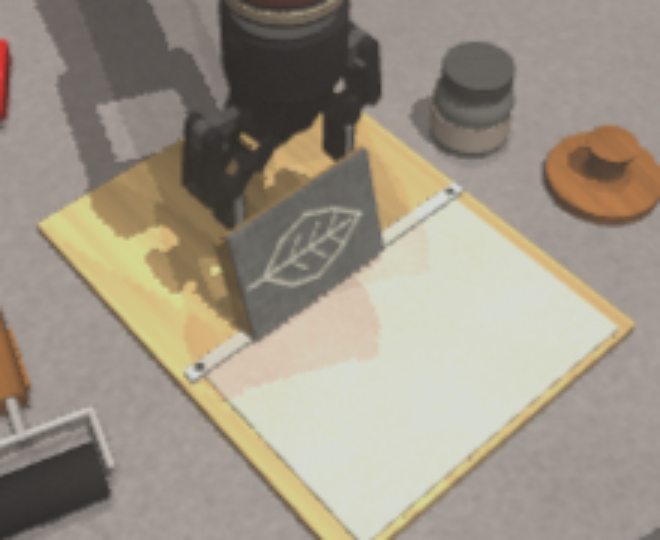

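{"op": "play_rows", "data": {
  "deltas": [
    [[0.004,0.0009,0.0],0],
    [[0.008,0.0017,0.0],0],
    [[0.012,0.0026,0.0],0],
    [[0.016,0.0035,0],0]
  ]
}}

```text
time: 7.8
tool_pos: [0.5973, -0.0246, 0.0819]
tool_rot: [-0.0, 0.994, 0.108, -0.0]
contact_force: [0.6, 0.1, -0.5]
gripper_width: 1.001
```

```bash
python3 see.py s8
```

```text
7.8 [ 0.59728283 -0.02463799  0.0818691 ] [ 0.62289533  0.0937403  -0.47828329]
jig -9.708495042796494 -18.59465017844753 tipz 0.09486909762162897
F along jig 0.6285523538189742 -0.041331945916237255
```

View pics/s8.png

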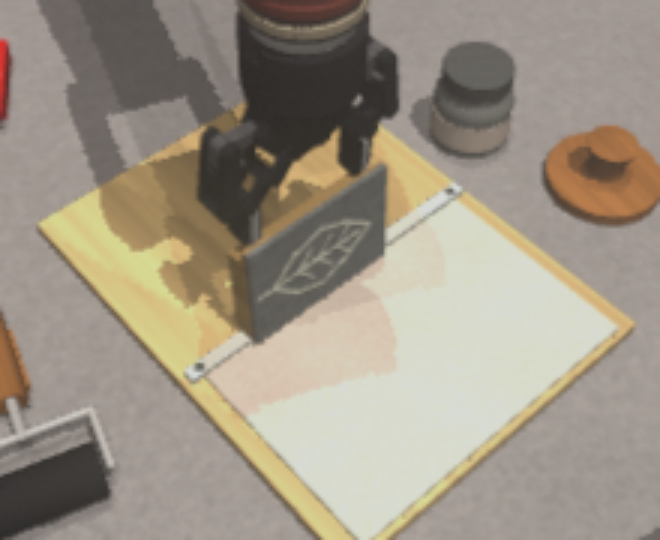

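{"op": "play_rows", "data": {
  "deltas": [
    [[0.004,0.0009,0.0],0],
    [[0.008,0.0017,0.0],0],
    [[0.012,0.0026,0.0],0],
    [[0.016,0.0035,0],0]
  ]
}}

```text
time: 8.35
tool_pos: [0.6133, -0.0212, 0.0819]
tool_rot: [-0.0, 0.994, 0.108, 0.0]
contact_force: [0.2, 0.4, -0.5]
gripper_width: 1.001
```

```bash
python3 see.py s9
```

```text
8.35 [ 0.61331107 -0.02115476  0.0818888 ] [ 0.2060958   0.38053528 -0.49379314]
jig 6.693866320731268 -18.611744827925786 tipz 0.09488880093955046
F along jig 0.28254803604077855 0.32779483387508157
```

View pics/s9.png

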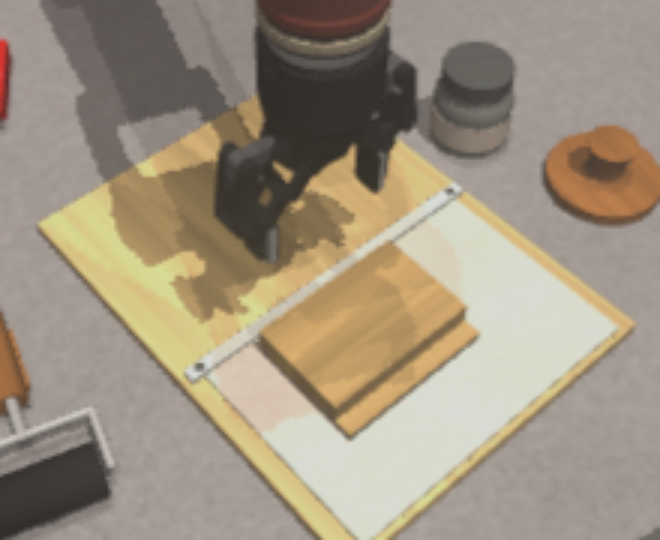

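```bash
cat > meas.py <<'E'
from h import *
import sys
n=sys.argv[1]
P=camera_params(n);im,d=grab_frame(n);cv2.imwrite(f"pics/{sys.argv[2]}.png",im);p=pts(d,P)*1000
q=p-[602.8,-4.4,0];u=np.array([.97697,.21338]);x=q[...,0]*u[0]+q[...,1]*u[1];y=-q[...,0]*u[1]+q[...,1]*u[0];z=p[...,2]
def rep(m,t):
    nn,l,st,_=cv2.connectedComponentsWithStats(m.astype(np.uint8));k=1+np.argmax(st[1:,4]);m=l==k
    A=np.c_[x[m],y[m],np.ones(m.sum())];c=np.linalg.lstsq(A,z[m],rcond=None)[0]
    print(t,m.sum(),cv2.minAreaRect(np.c_[x[m],y[m]].astype(np.float32)),"z med",np.median(z[m]),"slope",c[:2],"x",x[m].min(),x[m].max(),"y",y[m].min(),y[m].max())
rep((z>31)&(z<46)&(x>-5)&(x<150)&(abs(y)<100),"back")
rep((z>18.8)&(z<46)&(x>0)&(x<150)&(abs(y)<100),"all")
E
python3 meas.py wrist w2
```

```text
back 25608 ((57.13736343383789, -19.19656753540039), (120.67054748535156, 75.66780853271484), 89.95500946044922) z med 37.90648338466626 slope [ 1.37328206e-05 -1.13548242e-03] x 19.297344379310765 95.00056281010038 y -79.51033841119613 41.12327673901714
all 29926 ((64.23612976074219, -19.192352294921875), (89.87924194335938, 120.62857055664062), 0.006135803647339344) z med 37.7652738293616 slope [-0.13413433 -0.00103664] x 19.297344379310765 109.17452920394494 y -79.51033841119613 41.12327673901714
```

View pics/w2.png

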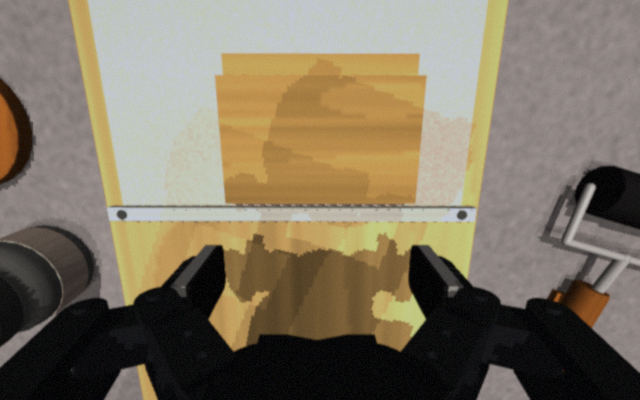

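{"op": "play_rows", "data": {
  "deltas": [
    [[0.014,0.003,0.01],0],
    [[0.03,0.006,0.01],0],
    [[0.045,0.009,0.01],0],
    [[0.054,0.0114,0.01],0],
    [[0.054,0.0114,0.01],0]
  ],
  "grip": -1
}}

```text
time: 9.07
tool_pos: [0.6672, -0.0097, 0.0918]
tool_rot: [-0.0, 0.994, 0.108, -0.0]
contact_force: [-0.2, 0.0, 1.0]
gripper_width: 0.002
```

{"op": "play_rows", "data": {
  "deltas": [
    [[0,0,-0.015],0],
    [[0,0,-0.03],0],
    [[0,0,-0.04],0],
    [[0,0,-0.045],0],
    [[0,0,-0.045],0]
  ]
}}

```text
time: 9.7
tool_pos: [0.6667, -0.0098, 0.0463]
tool_rot: [-0.0, 0.994, 0.108, -0.0]
contact_force: [0.2, -0.2, -0.7]
gripper_width: 0.005
```

{"op": "play_rows", "data": {
  "deltas": [
    [[0,0,-0.004],0],
    [[0,0,-0.007],0],
    [[0,0,-0.009],0],
    [[0,0,-0.0105],0],
    [[0,0,-0.0105],0]
  ]
}}

```text
time: 10.32
tool_pos: [0.6672, -0.0098, 0.0381]
tool_rot: [0.0, 0.994, 0.108, -0.0]
contact_force: [-4.7, 0.2, 7.6]
gripper_width: -0.0
```

{"op": "play_rows", "data": {
  "deltas": [
    [[-0.0008,0,-0.001],0],
    [[-0.0012,0,-0.002],0],
    [[-0.0012,0,-0.002],0],
    [[-0.0012,0,-0.002],0],
    [[-0.0012,0,-0.002],0]
  ]
}}

```text
time: 10.95
tool_pos: [0.6672, -0.0098, 0.038]
tool_rot: [0.0, 0.994, 0.108, 0.001]
contact_force: [-5.0, 1.5, 12.4]
gripper_width: 0.002
```

{"op": "play_rows", "data": {
  "deltas": [
    [[0,0,0],0],
    [[0,0,0],0],
    [[0,0,0],0],
    [[0,0,0],0],
    [[0,0,0],0]
  ]
}}

```text
time: 11.58
tool_pos: [0.6672, -0.0098, 0.038]
tool_rot: [0.0, 0.994, 0.108, 0.001]
contact_force: [-5.1, 1.3, 13.2]
gripper_width: -0.002
```

{"op": "play_rows", "data": {
  "deltas": [
    [[0,0,0],0],
    [[0,0,0],0],
    [[0,0,0],0],
    [[0,0,0],0],
    [[0,0,0],0]
  ]
}}

```text
time: 12.2
tool_pos: [0.6672, -0.0098, 0.038]
tool_rot: [0.0, 0.994, 0.108, 0.001]
contact_force: [-5.5, 0.7, 13.0]
gripper_width: 0.004
```

13 N held for over 1.2 s. Now I'll lift off, back away and check.

{"op": "play_rows", "data": {
  "deltas": [
    [[0,0,0.003],0],
    [[0,0,0.012],0],
    [[0,0,0.04],0],
    [[0,0,0.09],0],
    [[0,0,0.14],0]
  ]
}}

```text
time: 12.82
tool_pos: [0.6653, -0.0098, 0.1753]
tool_rot: [-0.0, 0.994, 0.108, -0.001]
contact_force: [0.5, 0.3, -0.4]
gripper_width: 0.004
```

{"op": "play_rows", "data": {
  "deltas": [
    [[-0.04,-0.01,0.02],0],
    [[-0.09,-0.02,0.04],0],
    [[-0.14,-0.03,0.06],0],
    [[-0.16,-0.035,0.06],0],
    [[-0.16,-0.035,0.06],0]
  ]
}}

```text
time: 13.45
tool_pos: [0.5051, -0.045, 0.235]
tool_rot: [0.0, 0.994, 0.107, 0.001]
contact_force: [-0.1, 0.3, 0.1]
gripper_width: 0.002
```

```bash
python3 meas.py wrist w3; python3 see.py s10; python3 - <<'E'
from h import *
for n in ["jar","brayer","baren"]:
    print(n,[(b["confidence"],np.round(b["box"])) for b in boxes_of("scene",n)][:2])
E
```

```text
back 6880 ((44.149681091308594, -19.43783187866211), (120.21528625488281, 50.593265533447266), 89.94990539550781) z med 37.91120208572215 slope [ 0.00384401 -0.00134583] x 18.804326569138016 69.46439392633279 y -79.53464804249096 40.68489668947115
all 7102 ((44.098411560058594, -19.442188262939453), (120.22626495361328, 50.662479400634766), 89.90386199951172) z med 37.87991171489788 slope [ 0.04164324 -0.00162006] x 18.718754529726876 69.46439392633279 y -79.53464804249096 40.68489668947115
13.5 [ 0.50577592 -0.04484741  0.23465462] [-0.08198227 -0.38708321 -0.68439607]
jig -103.42027843809892 -18.8129058359567 tipz 0.2476546200139806
F along jig -0.16269003297833484 -0.36067530863106145
jar [(0.94, array([376., 164., 404., 203.])), (0.67, array([244., 175., 440., 341.]))]
brayer [(0.76, array([210., 250., 267., 334.]))]
baren [(0.56, array([412., 190., 451., 222.]))]
```

View pics/s10.png

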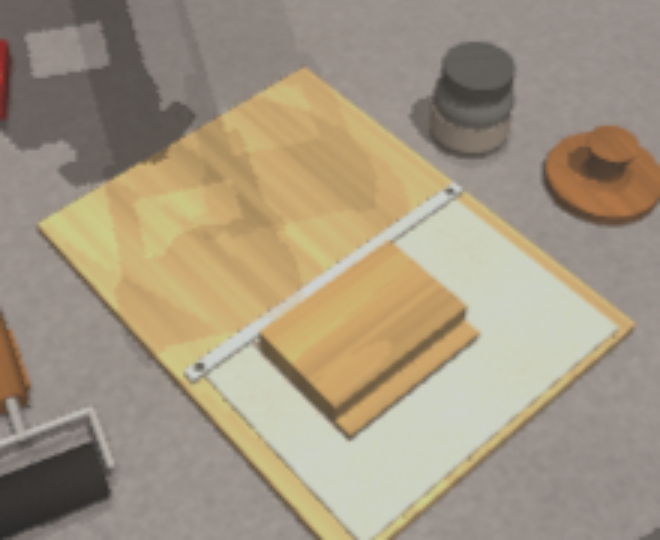

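```bash
python3 -c "
from plant import ticket; print(ticket.job_done())"
```

```text
the job is handed in; nothing more can be done
None
```

The block is flipped face down on the paper and printed, and the job was handed in at about 13.7 s. No verdict was reported.

**What I did:** I used the open fingers to push the wooden block against the bar, and the fingers' friction tipped it up along an arc. It fell over the bar face down without being grasped. With the gripper closed, I then pressed its back at about 12–13 N for more than 1.2 s, lifted off and backed away.

**Last checks:**
- **Position:** before pressing, the block's centre was about 64 mm beyond the bar and 19 mm to the -y side of the middle line. It was square to within 0.1° and lay flat, with its back 37.9 mm above the table.
- **After pressing:** its robot-side edge had moved by no more than about 0.5 mm (19.3 mm before, 18.8 mm after). The wrist view cut off the block's far edge, so I re-measured only the near edge; the last scene picture shows the whole block on the paper.
- **Other objects:** the jar, roller and rubbing pad boxes are within about 3 px of where they started.
- **Robot:** the arm is clear, with about 0 N at the tool.

**Not ideal:** the pressing force also had about 5 N sideways, but the block did not slide.

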